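Tuck the flashing under the shingle against the stop pin, and hold it down

TASK

First take the stop pin out of its wooden stand and push it all the way down into the hole in the roof panel. Then slide the flat front edge of the metal flashing about 30 mm under the loose lower shingle, square to it and with the flashing's end up against the pin's shank, without lifting the shingle. Leave the things lying around alone, and finish while still holding the flashing pressed flat on the panel, with about the weight of a kilogram.

Things in the scene. Friction and masses are not known exactly. Their poses are not given: they have to be found in the camera images.
- roof: fixed roof panel lying flat on the bench: plywood deck 210 mm (x) by 280 mm (y), 30 mm thick. Origin: centre of its underside, on the bench. Its x axis points away from the robot, toward the shingles, which cover its far part; y along the shingle's edge to the left; z up. Fixed, does not move when pushed
- pin_hole (a point): centre of the mouth of the round through hole in the panel, 13 mm wide with a 2 mm chamfer, at panel x -20, y +105, z 30 mm (flush with the deck's top). The hole is 30 mm deep, down to the bench top. Vertical
- shingle (a joint): swing of the lower, loose shingle about its far edge: 0 lying (its own weight keeps it there), grows as its front edge is lifted, rad. 78 mm from hinge to front edge; more than 0.06 (front edge up 5 mm) counts as lifted
- shingle_edge (a point): middle of the lower corner of the loose shingle's front edge, at panel x +20, y 0, z 38 mm. The shingle is a wooden slab 230 mm wide and 10 mm thick, lying level over an open gap 8 mm high above the deck, which runs 60 mm in from the front edge to a batten. Behind and above it is a fixed upper course, its top 58 mm over the bench. Axes as the panel's
- upstand (a point): middle of the flashing's upstand, its grip. The flashing is a loose rigid bent aluminium sheet, 0.15 kg: a flat pan with an upright folded rib (upstand) 8 mm thick (x), 110 mm long (y), up to 48 mm above the pan's underside. This point is 25 mm above the pan's underside. x points to the front edge to be tucked, y along the upstand, z up. Starts flat on the bench, right or left of the panel
- front_edge (a point): middle of the front edge of the flashing's pan, half-way up its thickness: 84 mm in +x from upstand and 23.5 mm lower. The pan is 90 mm (x) by 150 mm (y), 3 mm thick; its ends are 75 mm either side in y. Same axes as upstand
- pin_handle (a point): centre of the stop pin's handle, a wooden cylinder 18 mm across and 50 mm high with its axis along z. Below it is a steel shank 10 mm across and 60 mm long, with a slightly chamfered foot. The pin is loose, 0.06 kg, and starts upright in a drilled stand
- pin_foot (a point): centre of the foot of the pin's shank, 85 mm below pin_handle along the pin's axis. With the pin fully home the foot rests on the bench top and the handle's lower end stands 30 mm over the deck
- stand: fixed block of pale wood 70x70x45 mm; the pin starts in the 13 mm hole in its top, 35 mm deep, foot 10 mm over the bench. Origin: centre of its underside
- glue_brush: flat glue brush with a wooden handle, 46x200x14 mm, lying at the bench's near edge; a bystander
- masking_tape: roll of masking tape, 105 mm across, 24 mm high, on the far left; a bystander
- sanding_block: wooden sanding block 68x115x31 mm, on the far right; a bystander
There are look-alikes about, which are no part of the job. Of the things that look like the part that bears pin_handle, the smaller one is meant.

How it is judged:
On the way, in this order (a step that is already met when the one before it is completed fails the run):
1. the pin is fully down in the panel's hole (horizontal distance between pin_foot and pin_hole below 0.006 m and z of pin_foot in the frame of roof below 0.008 m and angle between pin_handle's own z axis and vertical below 0.2 rad), for 0.2 s.
2. the flashing lies flat with its front edge tucked 20 to 50 mm under the shingle, its end within 10 mm of the pin (all of step 1 and x of front_edge in the frame of roof between 0.04 and 0.07 m and y of front_edge in the frame of roof between 0.013 and 0.03 m and z of front_edge in the frame of roof below 0.035 m and angle between front_edge's own z axis and vertical below 0.05 rad and angle between the x axis of front_edge and the x axis of roof, either way round below 0.12 rad), for 0.2 s.
At the end, for the whole second after the job is handed in: Pin home in the hole (foot within 8 mm of the bottom), upright; flashing flat, square within 0.12 rad, front edge 20 to 50 mm under the shingle, its left end within 10 mm of the pin's shank; the robot still presses it on the panel with 3 to 35 N, at rest; shingle down (under 0.03 rad) (all of step 2 and contact force between flashing and roof between 3 and 35 N and contact force between any of the fingers, the arm and flashing above 1 N and value of joint shingle below 0.03 rad and linear speed of flashing below 0.02 m/s); the arm keeps its last pose, push and grip.
It fails at once if the shingle is lifted by more than 0.06 rad (5 mm at its front edge) (value of joint shingle above 0.06 rad).
It fails at once if the glue brush is moved by more than 30 mm (distance of glue_brush from where it was at the start of the episode above 0.03 m).
It fails at once if the masking tape is moved by more than 30 mm (distance of masking_tape from where it was at the start of the episode above 0.03 m).
It fails at once if the sanding block is moved by more than 30 mm (distance of sanding_block from where it was at the start of the episode above 0.03 m).
It also fails if it takes over 64 s, if anything falls off the work surface, if the arm or the gripper's body presses on something with over 40 N, if the wrist force passes 120 N, or if a joint passes its speed limit or range.

ROBOT

A 7-joint arm with a two-finger parallel gripper is mounted at the origin on a cart in front of the work surface, level with it; the furniture and walls round the work are solid. World frame = base frame: x ahead of the robot, y to its left, z up, the work surface at z = 0. Lengths are in m, angles in rad, forces in N, time in s.
With the tool pointing down it reaches from about 0.4 to 0.85 m from the base axis. Payload 4.5 kg.
Tool frame: the origin (TCP) lies at the very end of the fingers, on their centre line; the grasp point (between the pads) lies 19 mm behind it; z points along the fingers, y is the line along which they close (so a half turn about z gives the same grasp; the last joint's range is limited). The gripper opens to 85 mm and grips with 20 to 120 N. Pads are 22 mm wide; open, the fingers measure 114 mm over their backs; the gripper's body (76 mm by 85 mm) begins 54 mm behind the grasp point. The pads swing forward as they close: fully open they stand 13 mm farther back than shut.
Start: joints at [-1.255, 0.689, -0.195, 1.565, 0.157, 0.902, -0.215], TCP at [0.174, 0.6, 0.231] pointing down, gripper open.
Joint ranges: [-3.01, 3.01], [-0.46, 2.08], [-1.47, 1.51], [0.13, 2.56], [-1, 4.14], [0.04, 2.09], [-2.66, 2.66]. Speed limits (rad/s): [2.57, 2.57, 3.14, 3.14, 3.14, 3.14, 3.14].

INTERFACE

Orientations are given as a 3x3 rotation matrix whose columns are the frame's x, y, z axes.
In Python, from rig import robot, vision, job gives the robot as it stands.
- The arm moves only by the tool carry_out, never from a script. Its argument "moves" is a list of rows, each an object of numbers: "wx", "wy", "wz": the turn, a rotation vector about the tool's x, y, z in units of 5 degrees (1.0 is 5 degrees); "dx", "dy", "dz": the shift along the tool's x, y, z in units of 25 mm (1.0 is 25 mm); "gripper": the closure, from -1 (fully open) to 1 (shut). In form: [{"wx": .., "wy": .., "wz": .., "dx": .., "dy": .., "dz": .., "gripper": ..}, ...]. A call has exactly 8 rows; each row shifts and turns the commanded pose from where the row before left it, along the tool's axes as they then stand; what a row does not reach is not made up. A row lasts 1/12 s, in which the tool goes at most 41.7 mm and 7.16 degrees, less where a joint would pass 70% of its speed; a pose out of reach is approached as far as the arm can. A call is refused whole if a number of a shift passes 1 or a number of a turn 1, either way. A call with a gripper value outside its range is refused whole. The fingers move at their own pace and stop on an object; the grip force is fixed at half the most. Time passes only in rows, so rows that do not move let the fingers close, or fill a call up. It gives the time, the measured TCP pose, the force, the opening and the grip force at its end, in the units of the state.
- robot.get_obs(): the state, without advancing time (a new reading comes with each control period).
- vision.snapshot(name): name is "scene" or "top" or "wrist"; returns a dict with "color" (400x640x3 uint8, red, green, blue), "fov_y" (degrees; the focal length in pixels is half the picture's height over the tangent of half this angle, whatever the lens; pixels are square), "cx", "cy" (the principal point, pixels), "R" (3x3) and "t" (3): a world point X has camera coordinates R X + t. Camera axes: x right, y down, z forward; pixel columns grow to the right and rows downward; lengths in m; the calibration is good to about 2 mm. A picture is of the moment at which its call begins. There is no depth.
- job.hand_in(): hands the job in; it is judged then, once.
The state is a dict: "time_s": time; "qpos": joint angles; "joint_velocities": joint speeds; "joint_torque": joint torques, N m; "tool_pos": TCP position; "ee_rot": TCP orientation; "ft_force": force on the tool from outside, world axes, zero at the start; "moment": the same for the moment, N m; "finger_gap": finger opening in m; "grip_force": force on a finger pad.
Only numpy, scipy, OpenCV 4.12 (cv2) and the standard library are available. Lean on these libraries where they do the work, as an engineer would, in place of code of your own. Each camera call takes 0.05 s, during which the arm holds its last target. There are 200 camera calls.

## Working session

There is one attempt and no reset: what is moved stays moved. The work goes in short steps, Python scripts to look and compute and a tool call to move; the robot and the scene stay as the last step left them, time stands still between calls to the robot, and variables do not carry over. Pictures are saved under pics/ and viewed, at most 10 in all, crops included, and the job is handed in when it is done.

Besides the shell and the picture viewer there is one more tool, called after "Call:" as a command line: name --argument value ..., lists and objects as JSON in quotes. carry_out: Moves the arm, as the interface text tells. Its arguments: {"type":"object","properties":{"moves":{"type":"array","items":{"type":"object","properties":{"wx":{"type":"number"},"wy":{"type":"number"},"wz":{"type":"number"},"dx":{"type":"number"},"dy":{"type":"number"},"dz":{"type":"number"},"gripper":{"type":"number"}}}}},"required":["moves"]}

```bash
mkdir -p pics
cat > h.py <<'E'
import numpy as np, cv2, pickle
from rig import robot, vision, job
def snap(n,f):
    s=vision.snapshot(n); cv2.imwrite(f'pics/{f}.png',s['color'][:,:,::-1]); pickle.dump(s,open(f'pics/{f}.pkl','wb')); return s
def ld(f): return pickle.load(open(f'pics/{f}.pkl','rb'))
def ray(s,u,v):
    f=s['color'].shape[0]/2/np.tan(np.radians(s['fov_y'])/2)
    R=np.array(s['R']);t=np.array(s['t']); d=R.T@np.array([(u-s['cx'])/f,(v-s['cy'])/f,1]); return -R.T@t,d
def at(s,u,v,z):
    c,d=ray(s,u,v); return c+d*(z-c[2])/d[2]
def proj(s,X):
    f=s['color'].shape[0]/2/np.tan(np.radians(s['fov_y'])/2)
    p=np.array(s['R'])@np.array(X)+np.array(s['t']); return np.array([s['cx']+f*p[0]/p[2],s['cy']+f*p[1]/p[2]])
E
python3 - <<'E'
from h import *
a=snap('top','top0');b=snap('scene','sc0')
for s in(a,b):print(s['fov_y'],s['cx'],s['cy'],-np.array(s['R']).T@s['t'])
o=robot.get_obs();print(o)
E
```

```text
44.67677994383033 320.9554475147521 193.68237059482468 [0.33297751 0.01769377 1.7058965 ]
49.567560236041885 314.166977572096 194.02544200899968 [-0.04067702 -0.59923456  0.85199281]
{'time_s': 0.1, 'qpos': array([-1.25516315,  0.68994282, -0.19453807,  1.56626682,  0.15734722,
        0.90251258, -0.21511508]), 'joint_velocities': array([-0.00025979, -0.00321451, -0.00024868, -0.00225446, -0.00093959,
        0.00281784, -0.00166146]), 'joint_torque': array([-3.72291572e-03, -5.40598333e+01, -1.27137400e+00, -1.58985454e+01,
        9.44486033e-03,  4.43404468e-03, -2.00243090e-05]), 'tool_pos': array([0.1737018 , 0.59974889, 0.23053093]), 'ee_rot': array([[-9.60577191e-01,  2.78013214e-01, -3.35431081e-04],
       [ 2.78013375e-01,  9.60575700e-01, -1.69904955e-03],
       [-1.50151281e-04, -1.72532257e-03, -9.99998500e-01]]), 'ft_force': array([-0.41637665,  0.24847414, -0.73046747]), 'moment': array([ 0.01402179, -0.05425294,  0.04292905]), 'grip_force': 0.0, 'finger_gap': 0.08560158843647685}
```

View pics/top0.png

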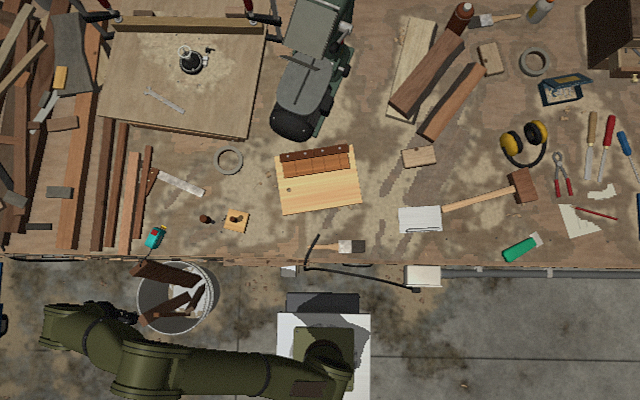

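View pics/sc0.png

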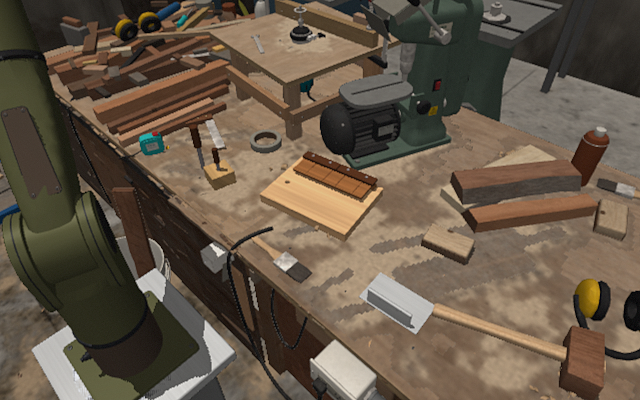

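The top view shows the panel at about (318,180), the hole at (289,189), the flashing at (420,219) and the stand at (236,219). There are two pin look-alikes: A, free-standing with its handle at about (206,218), and B, in the stand at about (237,216). I'll check both in a close crop.

Run:
```python
from h import *
a=cv2.imread('pics/top0.png');b=cv2.imread('pics/sc0.png')
r=lambda i,x,y,w,h,k:cv2.resize(i[y:y+h,x:x+w],None,fx=k,fy=k,interpolation=cv2.INTER_CUBIC)
c1=r(a,190,195,70,50,5)      # 350x250
c2=r(b,170,110,80,90,5)    #400x450
c3=r(a,390,195,60,50,5)    # 300x250
c4=r(a,268,135,100,85,4)  #400x340
im=np.zeros((600,800,3),np.uint8)
im[:250,:350]=c1; im[:450,350:750][:]=c2[:450]; im[250:500,:300]=c3
cv2.imwrite('pics/crop1.png',im)
cv2.imwrite('pics/crop2.png',r(a,268,135,100,85,7))
s=ld('top0')
for n,u,v,z in [('stand',236,219,.045),('A',206,218,.12),('B',237,216,.12),('hole',289,189,.03)]:print(n,at(s,u,v,z).round(3))
```

```text
stand [0.462 0.305 0.045]
A [0.458 0.39  0.12 ]
B [0.466 0.289 0.12 ]
hole [0.571 0.127 0.03 ]
```

View pics/crop1.png

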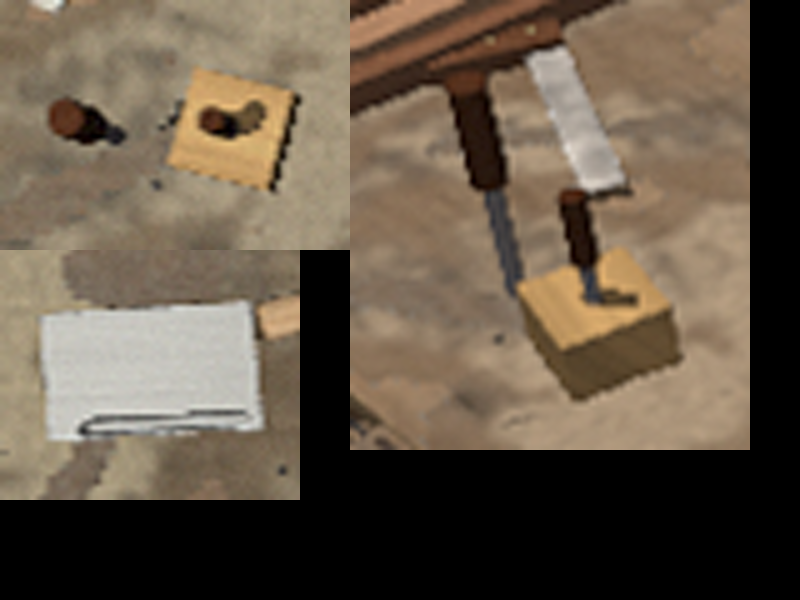

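View pics/crop2.png

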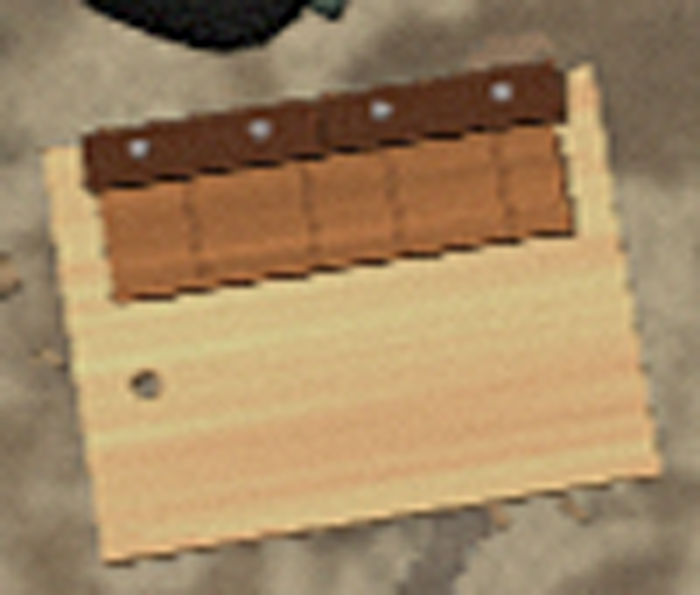

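Pin B (crop pixel (210,118) → (232,218.6)), in the stand, is clearly the smaller of the two, so it is the right one. A stands behind it at about (206,218) and must be avoided. The panel corners and the hole at (288.9,189.9) are clear. The flashing lies on the right with its upstand on the robot's side.

```bash
cat >> h.py <<'E'
def fit2(P,W):
    P=np.array(P);W=np.array(W)[:,:2];pc=P.mean(0);wc=W.mean(0);H=(P-pc).T@(W-wc)
    a=np.arctan2(H[0,1]-H[1,0],H[0,0]+H[1,1]);R=np.array([[np.cos(a),-np.sin(a)],[np.sin(a),np.cos(a)]])
    t=wc-R@pc; return a,t,R,np.abs(P@R.T+t-W).max()
E
python3 - <<'E'
from h import *
s=ld('top0')
c=lambda x,y,z:at(s,268+x/7,135+y/7,z)
W=[c(45,150,.03),c(592,65,.03),c(660,470,.03),c(103,560,.03)]
a,t,R,e=fit2([[.105,.14],[.105,-.14],[-.105,-.14],[-.105,.14]],W)
print('roof',a,t,e,'hole',R@[-.02,.105]+t,'seen',c(146,384,.03))
d=lambda x,y,z:at(s,190+x/5,195+y/5,z)
W=[d(195,67,.045),d(297,92,.045),d(270,190,.045),d(165,165,.045)]
print('stand',np.mean(W,0),fit2([[.035,.035],[.035,-.035],[-.035,-.035],[-.035,.035]],W))
print('pintop',d(210,118,.12),'shank@stand',d(238,128,.05)); print('A',d(68,115,.17),d(118,138,0))
f=lambda x,y,z:at(s,390+x/5,195+y/5,z)
W=[f(40,65,.002),f(250,50,.002),f(262,180,.002),f(48,190,.002)]
print('flash',fit2([[.084,.075],[.084,-.075],[-.006,-.075],[-.006,.075]],W))
print(np.round(W,3), 'upst top',f(82,178,.048),f(245,160,.048))
o=robot.get_obs();print(ld('sc0')['R'])
E
```

```text
roof 0.17404457044487465 [0.60746459 0.02681949] 0.0016327072609162996 hole [0.56958419 0.12676985] seen [0.56823032 0.12760554 0.03      ]
stand [0.4567345  0.30315025 0.045     ] (np.float64(-0.23123633904663662), array([0.4567345 , 0.30315025]), array([[ 0.97338379,  0.22918113],
       [-0.22918113,  0.97338379]]), np.float64(0.002382322049398422))
pintop [0.45766878 0.30471837 0.12      ] shank@stand [0.45668116 0.298052   0.05      ]
A [0.45408807 0.38542036 0.17      ] [0.45194844 0.39031091 0.        ]
flash (np.float64(0.07409492966943028), array([ 0.43730997, -0.33624664]), array([[ 0.99725623, -0.07402715],
       [ 0.07402715,  0.99725623]]), np.float64(0.0011350066045958673))
[[ 0.514 -0.256  0.002]
 [ 0.528 -0.404  0.002]
 [ 0.436 -0.411  0.002]
 [ 0.427 -0.261  0.002]] upst top [ 0.43266299 -0.2771509   0.048     ] [ 0.4468301  -0.38838471  0.048     ]
[[ 0.70004431 -0.71387638 -0.01784601]
 [-0.49410117 -0.46618209 -0.73385168]
 [ 0.5155599   0.52254643 -0.67907527]]
```

Call:
carry_out --moves '[{"wz":1,"gripper":-1},{"wz":1,"gripper":-1},{"wz":1,"gripper":-1},{"wz":1,"gripper":-1},{"wz":1,"gripper":-1},{"wz":1,"gripper":-1},{"wz":1,"gripper":-1},{"wz":1,"gripper":-1}]'

```text
invalid input at $.moves[0]: expected keys wx, wy, wz, dx, dy, dz, gripper
```

Call:
carry_out --moves '[{"wz":1,"gripper":-1},{"wz":1,"gripper":-1},{"wz":1,"gripper":-1},{"wz":1,"gripper":-1},{"wz":0.78,"gripper":-1},{"dx":-0.97,"dy":0.65,"gripper":-1},{"dx":-0.97,"dy":0.65,"gripper":-1},{"dx":-0.97,"dy":0.65,"gripper":-1}]'

```text
invalid input at $.moves[0]: expected keys wx, wy, wz, dx, dy, dz, gripper
```

Call:
carry_out --moves '[{"dx":-0.97,"dy":0.65,"gripper":-1},{"dx":-0.97,"dy":0.65,"gripper":-1},{"dx":-0.97,"dy":0.65,"gripper":-1},{"dx":-0.97,"dy":0.65,"gripper":-1},{"dx":-0.97,"dy":0.65,"gripper":-1},{"dx":-0.97,"dy":0.65,"gripper":-1},{"dx":-0.97,"dy":0.65,"gripper":-1},{"dx":-0.97,"dy":0.65,"gripper":-1}]'

```text
invalid input at $.moves[0]: expected keys wx, wy, wz, dx, dy, dz, gripper
```

Call:
carry_out --moves '[{"dx":-0.97,"dy":0.65,"gripper":-1},{"dx":-0.97,"dy":0.65,"gripper":-1},{"dx":-0.97,"dy":0.65,"gripper":-1},{"gripper":-1},{"gripper":-1},{"gripper":-1},{"gripper":-1},{"gripper":-1}]'

```text
invalid input at $.moves[0]: expected keys wx, wy, wz, dx, dy, dz, gripper
```

All seven keys are required.

Call:
carry_out --moves '[{"wx":0,"wy":0,"wz":1,"dx":0,"dy":0,"dz":0,"gripper":-1},{"wx":0,"wy":0,"wz":1,"dx":0,"dy":0,"dz":0,"gripper":-1},{"wx":0,"wy":0,"wz":1,"dx":0,"dy":0,"dz":0,"gripper":-1},{"wx":0,"wy":0,"wz":1,"dx":0,"dy":0,"dz":0,"gripper":-1},{"wx":0,"wy":0,"wz":1,"dx":0,"dy":0,"dz":0,"gripper":-1},{"wx":0,"wy":0,"wz":1,"dx":0,"dy":0,"dz":0,"gripper":-1},{"wx":0,"wy":0,"wz":1,"dx":0,"dy":0,"dz":0,"gripper":-1},{"wx":0,"wy":0,"wz":1,"dx":0,"dy":0,"dz":0,"gripper":-1}]'

```text
time_s: 0.77
tool_pos: [0.1736, 0.6, 0.2308]
ee_rot: [[-0.554, 0.833, -0.0], [0.833, 0.554, -0.001], [-0.001, -0.001, -1.0]]
ft_force: [-0.3, -0.0, -0.1]
finger_gap: 0.0854
grip_force: 0.0
```

Call:
carry_out --moves '[{"wx":0,"wy":0,"wz":1,"dx":0,"dy":0,"dz":0,"gripper":-1},{"wx":0,"wy":0,"wz":1,"dx":0,"dy":0,"dz":0,"gripper":-1},{"wx":0,"wy":0,"wz":1,"dx":0,"dy":0,"dz":0,"gripper":-1},{"wx":0,"wy":0,"wz":1,"dx":0,"dy":0,"dz":0,"gripper":-1},{"wx":0,"wy":0,"wz":0.78,"dx":0,"dy":0,"dz":0,"gripper":-1},{"wx":0,"wy":0,"wz":0,"dx":-0.97,"dy":0.65,"dz":0,"gripper":-1},{"wx":0,"wy":0,"wz":0,"dx":-0.97,"dy":0.65,"dz":0,"gripper":-1},{"wx":0,"wy":0,"wz":0,"dx":-0.97,"dy":0.65,"dz":0,"gripper":-1}]'

```text
time_s: 1.43
tool_pos: [0.2343, 0.5363, 0.2307]
ee_rot: [[-0.175, 0.985, -0.0], [0.985, 0.175, -0.001], [-0.001, -0.0, -1.0]]
ft_force: [0.9, 0.4, -0.2]
finger_gap: 0.0856
grip_force: 0.0
```

Call:
carry_out --moves '[{"wx":0,"wy":0,"wz":0,"dx":-0.97,"dy":0.65,"dz":0,"gripper":-1},{"wx":0,"wy":0,"wz":0,"dx":-0.97,"dy":0.65,"dz":0,"gripper":-1},{"wx":0,"wy":0,"wz":0,"dx":-0.97,"dy":0.65,"dz":0,"gripper":-1},{"wx":0,"wy":0,"wz":0,"dx":-0.97,"dy":0.65,"dz":0,"gripper":-1},{"wx":0,"wy":0,"wz":0,"dx":-0.97,"dy":0.65,"dz":0,"gripper":-1},{"wx":0,"wy":0,"wz":0,"dx":-0.97,"dy":0.65,"dz":0,"gripper":-1},{"wx":0,"wy":0,"wz":0,"dx":-0.97,"dy":0.65,"dz":0,"gripper":-1},{"wx":0,"wy":0,"wz":0,"dx":-0.97,"dy":0.65,"dz":0,"gripper":-1}]'

```text
time_s: 2.1
tool_pos: [0.3965, 0.3672, 0.231]
ee_rot: [[-0.173, 0.985, -0.001], [0.985, 0.173, -0.0], [-0.0, -0.001, -1.0]]
ft_force: [0.6, -0.3, 0.9]
finger_gap: 0.0858
grip_force: 0.0
```

Call:
carry_out --moves '[{"wx":0,"wy":0,"wz":0,"dx":-0.97,"dy":0.65,"dz":0,"gripper":-1},{"wx":0,"wy":0,"wz":0,"dx":-0.97,"dy":0.65,"dz":0,"gripper":-1},{"wx":0,"wy":0,"wz":0,"dx":-0.97,"dy":0.65,"dz":0,"gripper":-1},{"wx":0,"wy":0,"wz":0,"dx":0,"dy":0,"dz":0,"gripper":-1},{"wx":0,"wy":0,"wz":0,"dx":0,"dy":0,"dz":0,"gripper":-1},{"wx":0,"wy":0,"wz":0,"dx":0,"dy":0,"dz":0,"gripper":-1},{"wx":0,"wy":0,"wz":0,"dx":0,"dy":0,"dz":0,"gripper":-1},{"wx":0,"wy":0,"wz":0,"dx":0,"dy":0,"dz":0,"gripper":-1}]'

```text
time_s: 2.77
tool_pos: [0.4554, 0.3066, 0.2312]
ee_rot: [[-0.176, 0.984, -0.001], [0.984, 0.176, 0.001], [0.001, -0.001, -1.0]]
ft_force: [0.4, 0.4, 0.0]
finger_gap: 0.0856
grip_force: 0.0
```

Run:
```python
from h import *
o=robot.get_obs();print(o['time_s'],o['tool_pos'],o['ee_rot'].round(3),o['qpos'].round(2))
s=snap('wrist','w1');print(s['fov_y'],-np.array(s['R']).T@s['t'],proj(s,[.457,.3035,.12]))
```

```text
2.7667 [0.45540284 0.30664892 0.23116194] [[-0.176  0.984 -0.001]
 [ 0.984  0.176  0.001]
 [ 0.001 -0.001 -1.   ]] [-0.72  0.59  0.07  1.81 -0.06  0.75 -0.44]
66.02566068069503 [0.44137063 0.38729066 0.37428245] [324.91860022 198.05949991]
```

View pics/w1.png

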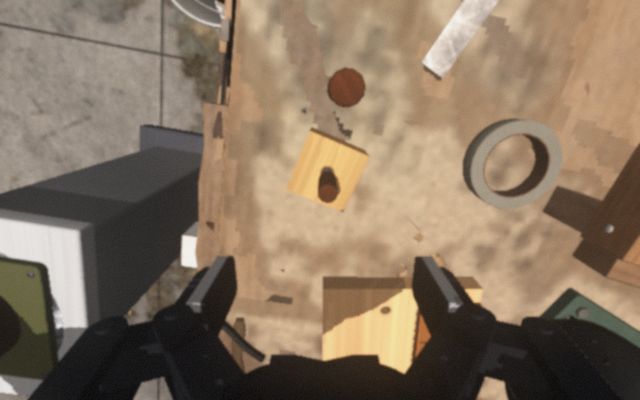

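The wrist view shows pin B's handle top at about (328,189) on the stand, look-alike A at (346,88) and the panel hole at (385,310).

Run:
```python
from h import *
s=ld('w1')
p=at(s,328.5,189.5,.12);h=at(s,385.5,310.5,.03);print(p,h)
for uv in [(312,128),(369,154),(342,212),(288,187)]:print(at(s,*uv,.045))
o=robot.get_obs();print('to pin units',(o['ee_rot'].T@(np.array([p[0],p[1],.08])-o['tool_pos']))/.025)
```

```text
[0.45867038 0.31171367 0.12      ] [0.57061847 0.13145084 0.03      ]
[0.43460646 0.35271208 0.045     ]
[0.49953306 0.33638395 0.045     ]
[0.48383896 0.2656419  0.045     ]
[0.41879443 0.28436601 0.045     ]
to pin units [0.18028246 0.16059091 6.04896964]
```

Call:
carry_out --moves '[{"wx":0,"wy":0,"wz":0,"dx":0.03,"dy":0.1,"dz":0.8,"gripper":-1},{"wx":0,"wy":0,"wz":0,"dx":0,"dy":0,"dz":0.9,"gripper":-1},{"wx":0,"wy":0,"wz":0,"dx":0,"dy":0,"dz":0.9,"gripper":-1},{"wx":0,"wy":0,"wz":0,"dx":0,"dy":0,"dz":0.9,"gripper":-1},{"wx":0,"wy":0,"wz":0,"dx":0,"dy":0,"dz":0.9,"gripper":-1},{"wx":0,"wy":0,"wz":0,"dx":0,"dy":0,"dz":0.9,"gripper":-1},{"wx":0,"wy":0,"wz":0,"dx":0,"dy":0,"dz":0.75,"gripper":-1},{"wx":0,"wy":0,"wz":0,"dx":0,"dy":0,"dz":0,"gripper":-1}]'

```text
time_s: 3.48
tool_pos: [0.4563, 0.306, 0.0769]
ee_rot: [[-0.175, 0.985, -0.005], [0.985, 0.175, -0.003], [-0.002, -0.006, -1.0]]
ft_force: [-0.8, 0.8, 0.1]
finger_gap: 0.0853
grip_force: 0.0
```

Call:
carry_out --moves '[{"wx":0,"wy":0,"wz":0,"dx":0,"dy":0,"dz":0,"gripper":1},{"wx":0,"wy":0,"wz":0,"dx":0,"dy":0,"dz":0,"gripper":1},{"wx":0,"wy":0,"wz":0,"dx":0,"dy":0,"dz":0,"gripper":1},{"wx":0,"wy":0,"wz":0,"dx":0,"dy":0,"dz":0,"gripper":1},{"wx":0,"wy":0,"wz":0,"dx":0,"dy":0,"dz":0,"gripper":1},{"wx":0,"wy":0,"wz":0,"dx":0,"dy":0,"dz":0,"gripper":1},{"wx":0,"wy":0,"wz":0,"dx":0,"dy":0,"dz":0,"gripper":1},{"wx":0,"wy":0,"wz":0,"dx":0,"dy":0,"dz":0,"gripper":1}]'

```text
time_s: 4.15
tool_pos: [0.4591, 0.3068, 0.0809]
ee_rot: [[-0.173, 0.985, 0.001], [0.985, 0.173, 0.001], [0.001, 0.001, -1.0]]
ft_force: [-1.7, -0.7, 5.4]
finger_gap: 0.0168
grip_force: 58.3
```

Call:
carry_out --moves '[{"wx":0,"wy":0,"wz":0,"dx":0,"dy":0,"dz":-0.5,"gripper":1},{"wx":0,"wy":0,"wz":0,"dx":0,"dy":0,"dz":-0.9,"gripper":1},{"wx":0,"wy":0,"wz":0,"dx":0,"dy":0,"dz":-0.9,"gripper":1},{"wx":0,"wy":0,"wz":0,"dx":0,"dy":0,"dz":-0.9,"gripper":1},{"wx":0,"wy":0,"wz":0,"dx":-0.4,"dy":0.18,"dz":0,"gripper":1},{"wx":0,"wy":0,"wz":0,"dx":-0.8,"dy":0.3,"dz":0,"gripper":1},{"wx":0,"wy":0,"wz":0,"dx":-0.9,"dy":0.4,"dz":0,"gripper":1},{"wx":0,"wy":0,"wz":0,"dx":-0.9,"dy":0.4,"dz":0,"gripper":1}]'

```text
time_s: 4.82
tool_pos: [0.5035, 0.2372, 0.1599]
ee_rot: [[-0.174, 0.985, -0.0], [0.985, 0.174, -0.0], [-0.0, -0.0, -1.0]]
ft_force: [1.3, -0.1, -0.4]
finger_gap: 0.0167
grip_force: 58.6
```

Call:
carry_out --moves '[{"wx":0,"wy":0,"wz":0,"dx":-0.9,"dy":0.4,"dz":0,"gripper":1},{"wx":0,"wy":0,"wz":0,"dx":-0.9,"dy":0.4,"dz":0,"gripper":1},{"wx":0,"wy":0,"wz":0,"dx":-0.9,"dy":0.4,"dz":0,"gripper":1},{"wx":0,"wy":0,"wz":0,"dx":-0.9,"dy":0.3,"dz":0,"gripper":1},{"wx":0,"wy":0,"wz":0,"dx":-0.8,"dy":0.3,"dz":0,"gripper":1},{"wx":0,"wy":0,"wz":0,"dx":-0.4,"dy":0.1,"dz":0.5,"gripper":1},{"wx":0,"wy":0,"wz":0,"dx":0,"dy":0,"dz":0.5,"gripper":1},{"wx":0,"wy":0,"wz":0,"dx":0,"dy":0,"dz":0,"gripper":1}]'

```text
time_s: 5.48
tool_pos: [0.5688, 0.1268, 0.132]
ee_rot: [[-0.171, 0.985, -0.005], [0.985, 0.171, -0.001], [-0.0, -0.006, -1.0]]
ft_force: [-0.0, 0.2, -0.2]
finger_gap: 0.0163
grip_force: 58.6
```

Call:
carry_out --moves '[{"wx":0,"wy":0,"wz":0,"dx":0,"dy":0,"dz":0,"gripper":1},{"wx":0,"wy":0,"wz":0,"dx":0,"dy":0,"dz":0,"gripper":1},{"wx":0,"wy":0,"wz":0,"dx":0,"dy":0,"dz":0,"gripper":1},{"wx":0,"wy":0,"wz":0,"dx":0,"dy":0,"dz":0,"gripper":1},{"wx":0,"wy":0,"wz":0,"dx":0,"dy":0,"dz":0,"gripper":1},{"wx":0,"wy":0,"wz":0,"dx":0,"dy":0,"dz":0,"gripper":1},{"wx":0,"wy":0,"wz":0,"dx":0,"dy":0,"dz":0,"gripper":1},{"wx":0,"wy":0,"wz":0,"dx":0,"dy":0,"dz":0,"gripper":1}]'

```text
time_s: 6.15
tool_pos: [0.5709, 0.1282, 0.1352]
ee_rot: [[-0.173, 0.985, 0.0], [0.985, 0.173, 0.0], [0.0, 0.0, -1.0]]
ft_force: [0.5, -0.1, -0.6]
finger_gap: 0.0166
grip_force: 58.6
```

Run:
```python
from h import *
o=robot.get_obs();print(o['time_s'],o['tool_pos'],o['ee_rot'].round(3))
s=snap('wrist','w2');b=snap('scene','sc2')
t=o['tool_pos'];foot=[t[0],t[1],t[2]+.015-.085];print(foot,'w foot',proj(s,foot),'hole',proj(s,[.5705,.129,.03]),'sc foot',proj(b,foot),proj(b,[.5705,.129,.03]))
r=lambda i,x,y,w,h,k:cv2.resize(i[y:y+h,x:x+w,::-1],None,fx=k,fy=k,interpolation=cv2.INTER_CUBIC)
u,v=proj(b,foot).astype(int);print(u-40,v-45)
cv2.imwrite('pics/c3.png',np.hstack([r(b['color'],u-40,v-45,80,100,5)[:500],r(s['color'],220,180,200,220,2)[:500] if 0 else cv2.resize(s['color'][:,140:460,::-1],(400,500))]))
```

```text
6.15 [0.57094161 0.12822205 0.13518638] [[-0.173  0.985  0.   ]
 [ 0.985  0.173  0.   ]
 [ 0.     0.    -1.   ]]
[np.float64(0.5709416053745998), np.float64(0.12822204917561617), np.float64(0.06518637865214973)] w foot [323.58224898 211.37780474] hole [323.2568593  195.54398126] sc foot [287.00532436 171.50732462] [287.44509023 180.81035895]
247 126
```

View pics/c3.png

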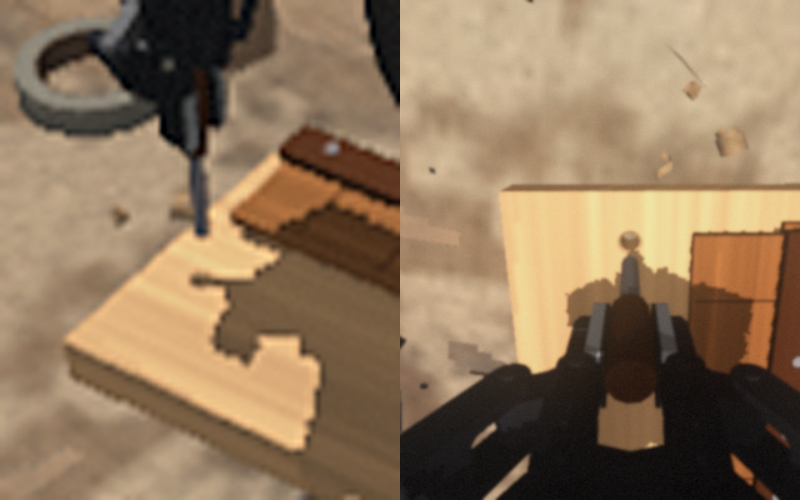

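Wrist view: hole at about (324,192), foot rim at (324,206). Scene view: hole at (286.6,182), foot at (287.4,172.8). Both put the hole about 3 mm to the left (+y) of the pin's axis, so I'll correct by that and lower slowly.

Call:
carry_out --moves '[{"wx":0,"wy":0,"wz":0,"dx":0.12,"dy":0,"dz":0.3,"gripper":1},{"wx":0,"wy":0,"wz":0,"dx":0,"dy":0,"dz":0.3,"gripper":1},{"wx":0,"wy":0,"wz":0,"dx":0,"dy":0,"dz":0.3,"gripper":1},{"wx":0,"wy":0,"wz":0,"dx":0,"dy":0,"dz":0.3,"gripper":1},{"wx":0,"wy":0,"wz":0,"dx":0,"dy":0,"dz":0.15,"gripper":1},{"wx":0,"wy":0,"wz":0,"dx":0,"dy":0,"dz":0.15,"gripper":1},{"wx":0,"wy":0,"wz":0,"dx":0,"dy":0,"dz":0.15,"gripper":1},{"wx":0,"wy":0,"wz":0,"dx":0,"dy":0,"dz":0,"gripper":1}]'

```text
time_s: 6.92
tool_pos: [0.57, 0.131, 0.093]
ee_rot: [[-0.173, 0.985, -0.001], [0.985, 0.173, -0.0], [-0.0, -0.001, -1.0]]
ft_force: [-1.0, 0.7, -1.5]
finger_gap: 0.0167
grip_force: 58.6
```

Call:
carry_out --moves '[{"wx":0,"wy":0,"wz":0,"dx":0,"dy":0,"dz":0.2,"gripper":1},{"wx":0,"wy":0,"wz":0,"dx":0,"dy":0,"dz":0.2,"gripper":1},{"wx":0,"wy":0,"wz":0,"dx":0,"dy":0,"dz":0.2,"gripper":1},{"wx":0,"wy":0,"wz":0,"dx":0,"dy":0,"dz":0.15,"gripper":1},{"wx":0,"wy":0,"wz":0,"dx":0,"dy":0,"dz":0.1,"gripper":1},{"wx":0,"wy":0,"wz":0,"dx":0,"dy":0,"dz":0.05,"gripper":1},{"wx":0,"wy":0,"wz":0,"dx":0,"dy":0,"dz":0,"gripper":1},{"wx":0,"wy":0,"wz":0,"dx":0,"dy":0,"dz":0,"gripper":1}]'

```text
time_s: 7.58
tool_pos: [0.5705, 0.1312, 0.0713]
ee_rot: [[-0.173, 0.985, 0.0], [0.985, 0.173, 0.0], [0.0, 0.0, -1.0]]
ft_force: [0.3, -1.4, -0.4]
finger_gap: 0.0164
grip_force: 58.6
```

Call:
carry_out --moves '[{"wx":0,"wy":0,"wz":0,"dx":0,"dy":0,"dz":0.1,"gripper":1},{"wx":0,"wy":0,"wz":0,"dx":0,"dy":0,"dz":0.0,"gripper":1},{"wx":0,"wy":0,"wz":0,"dx":0,"dy":0,"dz":0,"gripper":1},{"wx":0,"wy":0,"wz":0,"dx":0,"dy":0,"dz":0,"gripper":-1},{"wx":0,"wy":0,"wz":0,"dx":0,"dy":0,"dz":0,"gripper":-1},{"wx":0,"wy":0,"wz":0,"dx":0,"dy":0,"dz":0,"gripper":-1},{"wx":0,"wy":0,"wz":0,"dx":0,"dy":0,"dz":0,"gripper":-1},{"wx":0,"wy":0,"wz":0,"dx":0,"dy":0,"dz":0,"gripper":-1}]'

```text
time_s: 8.25
tool_pos: [0.5703, 0.1311, 0.0685]
ee_rot: [[-0.173, 0.985, -0.0], [0.985, 0.173, -0.0], [0.0, -0.0, -1.0]]
ft_force: [0.9, -1.2, -0.2]
finger_gap: 0.0762
grip_force: 0.0
```

Call:
carry_out --moves '[{"wx":0,"wy":0,"wz":0,"dx":0,"dy":0,"dz":-0.6,"gripper":-1},{"wx":0,"wy":0,"wz":0,"dx":0,"dy":0,"dz":-0.9,"gripper":-1},{"wx":0,"wy":0,"wz":0,"dx":0,"dy":0,"dz":-0.9,"gripper":-1},{"wx":0,"wy":0,"wz":0,"dx":0,"dy":0,"dz":-0.9,"gripper":-1},{"wx":0,"wy":0,"wz":0,"dx":0,"dy":0,"dz":-0.9,"gripper":-1},{"wx":0,"wy":0,"wz":0,"dx":0,"dy":0,"dz":-0.6,"gripper":-1},{"wx":0,"wy":0,"wz":0,"dx":-0.5,"dy":-0.25,"dz":0,"gripper":-1},{"wx":0,"wy":0,"wz":0,"dx":-0.9,"dy":-0.45,"dz":0,"gripper":-1}]'

```text
time_s: 8.92
tool_pos: [0.56, 0.0966, 0.1893]
ee_rot: [[-0.178, 0.984, 0.003], [0.984, 0.178, 0.003], [0.002, 0.004, -1.0]]
ft_force: [0.3, -0.5, -0.9]
finger_gap: 0.0853
grip_force: 0.0
```

Call:
carry_out --moves '[{"wx":0,"wy":0,"wz":0,"dx":-0.92,"dy":-0.45,"dz":0,"gripper":-1},{"wx":0,"wy":0,"wz":0,"dx":-0.92,"dy":-0.45,"dz":0,"gripper":-1},{"wx":0,"wy":0,"wz":0,"dx":-0.92,"dy":-0.45,"dz":0,"gripper":-1},{"wx":0,"wy":0,"wz":0,"dx":-0.92,"dy":-0.45,"dz":0,"gripper":-1},{"wx":0,"wy":0,"wz":0,"dx":-0.92,"dy":-0.45,"dz":0,"gripper":-1},{"wx":0,"wy":0,"wz":0,"dx":-0.92,"dy":-0.45,"dz":0,"gripper":-1},{"wx":0,"wy":0,"wz":0,"dx":-0.92,"dy":-0.45,"dz":0,"gripper":-1},{"wx":0,"wy":0,"wz":0,"dx":-0.92,"dy":-0.45,"dz":0,"gripper":-1}]'

```text
time_s: 9.58
tool_pos: [0.5006, -0.105, 0.1878]
ee_rot: [[-0.172, 0.985, -0.002], [0.985, 0.172, -0.0], [0.0, -0.002, -1.0]]
ft_force: [-0.1, 0.2, 0.8]
finger_gap: 0.0854
grip_force: 0.0
```

Call:
carry_out --moves '[{"wx":0,"wy":0,"wz":0,"dx":-0.92,"dy":-0.45,"dz":0,"gripper":-1},{"wx":0,"wy":0,"wz":0,"dx":-0.92,"dy":-0.45,"dz":0,"gripper":-1},{"wx":0,"wy":0,"wz":0,"dx":-0.92,"dy":-0.45,"dz":0,"gripper":-1},{"wx":0,"wy":0,"wz":0,"dx":-0.92,"dy":-0.45,"dz":0,"gripper":-1},{"wx":0,"wy":0,"wz":0,"dx":-0.92,"dy":-0.45,"dz":0,"gripper":-1},{"wx":0,"wy":0,"wz":0,"dx":-0.92,"dy":-0.45,"dz":0,"gripper":-1},{"wx":0,"wy":0,"wz":0,"dx":-0.92,"dy":-0.45,"dz":0,"gripper":-1},{"wx":0,"wy":0,"wz":0,"dx":-0.92,"dy":-0.45,"dz":0,"gripper":-1}]'

```text
time_s: 10.25
tool_pos: [0.4435, -0.3014, 0.1877]
ee_rot: [[-0.172, 0.985, -0.002], [0.985, 0.172, 0.001], [0.001, -0.002, -1.0]]
ft_force: [-0.0, -0.7, -0.3]
finger_gap: 0.0856
grip_force: 0.0
```

Call:
carry_out --moves '[{"wx":0,"wy":0,"wz":0,"dx":-0.92,"dy":-0.4,"dz":0,"gripper":-1},{"wx":0,"wy":0,"wz":0,"dx":-0.4,"dy":-0.2,"dz":0,"gripper":-1},{"wx":0,"wy":0,"wz":1,"dx":0,"dy":0,"dz":0,"gripper":-1},{"wx":0,"wy":0,"wz":0.15,"dx":0,"dy":0,"dz":0,"gripper":-1},{"wx":0,"wy":0,"wz":0,"dx":0,"dy":0,"dz":0,"gripper":-1},{"wx":0,"wy":0,"wz":0,"dx":0,"dy":0,"dz":0,"gripper":-1},{"wx":0,"wy":0,"wz":0,"dx":0,"dy":0,"dz":0,"gripper":-1},{"wx":0,"wy":0,"wz":0,"dx":0,"dy":0,"dz":0,"gripper":-1}]'

```text
time_s: 10.92
tool_pos: [0.4367, -0.3343, 0.1887]
ee_rot: [[-0.075, 0.997, 0.0], [0.997, 0.075, 0.0], [0.0, 0.0, -1.0]]
ft_force: [-0.2, 0.5, -0.2]
finger_gap: 0.0852
grip_force: 0.0
```

Run:
```python
from h import *
o=robot.get_obs();print(o['time_s'],o['tool_pos'],o['ee_rot'].round(3),o['qpos'].round(2))
s=snap('wrist','w4');b=snap('scene','sc4');a=snap('top','top4')
r=lambda i,x,y,w,h,k:cv2.resize(i[y:y+h,x:x+w,::-1],None,fx=k,fy=k,interpolation=cv2.INTER_CUBIC)
im=np.zeros((600,800,3),np.uint8);im[:400,:640]=s['color'][:,:,::-1]
im[400:600,:260]=r(b['color'],250,135,130,100,2);im[400:600,300:560]=r(a['color'],260,135,130,100,2)
cv2.imwrite('pics/c4.png',im)
```

```text
10.9167 [ 0.43672008 -0.33428748  0.18871955] [[-0.075  0.997  0.   ]
 [ 0.997  0.075  0.   ]
 [ 0.     0.    -1.   ]] [ 0.61  0.65 -0.06  1.84  0.06  0.65  0.58]
```

View pics/c4.png

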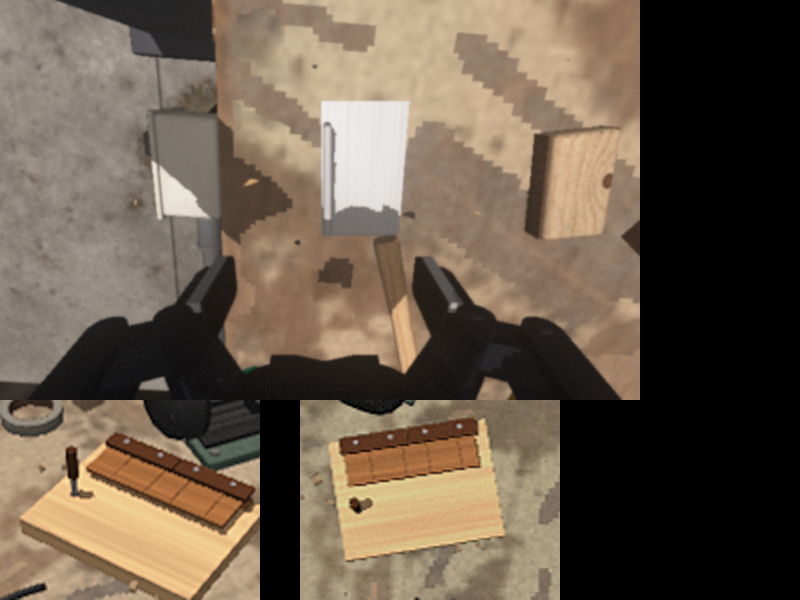

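The pin is home and upright. In the wrist view the flashing's pan corners are (321,101), (409,101), (401,235) and (320,235). The top of the upstand runs from (331,123) to (330,219).

Run:
```python
from h import *
s=ld('w4');o=robot.get_obs()
W=[at(s,*p,.002) for p in [(409,101),(403,235),(320,235),(321,101)]]
print(fit2([[.084,.075],[.084,-.075],[-.006,-.075],[-.006,.075]],W)[:2])
e=[at(s,329.5,123,.048),at(s,329,219,.048)];print(e)
m=np.mean(e,0);print(m,(o['ee_rot'].T@(np.array([m[0],m[1],.015])-o['tool_pos']))/.025)
```

```text
(np.float64(0.08594656676979004), array([ 0.44096082, -0.33360565]))
[array([ 0.43750755, -0.27607882,  0.048     ]), array([ 0.44455329, -0.36901293,  0.048     ])]
[ 0.44103042 -0.32254587  0.048     ] [0.47335814 0.21341675 6.95115475]
```

Call:
carry_out --moves '[{"wx":0,"wy":0,"wz":0,"dx":0,"dy":0.17,"dz":0.6,"gripper":-1},{"wx":0,"wy":0,"wz":0,"dx":0,"dy":0,"dz":1,"gripper":-1},{"wx":0,"wy":0,"wz":0,"dx":0,"dy":0,"dz":1,"gripper":-1},{"wx":0,"wy":0,"wz":0,"dx":0,"dy":0,"dz":1,"gripper":-1},{"wx":0,"wy":0,"wz":0,"dx":0,"dy":0,"dz":1,"gripper":-1},{"wx":0,"wy":0,"wz":0,"dx":0,"dy":0,"dz":1,"gripper":-1},{"wx":0,"wy":0,"wz":0,"dx":0,"dy":0,"dz":0.7,"gripper":-1},{"wx":0,"wy":0,"wz":0,"dx":0,"dy":0,"dz":0.35,"gripper":-1}]'

```text
time_s: 11.73
tool_pos: [0.4398, -0.3338, 0.0203]
ee_rot: [[-0.074, 0.997, -0.003], [0.997, 0.074, 0.002], [0.002, -0.002, -1.0]]
ft_force: [0.2, 0.5, -0.4]
finger_gap: 0.0855
grip_force: 0.0
```

Call:
carry_out --moves '[{"wx":0,"wy":0,"wz":0,"dx":0,"dy":0,"dz":0.3,"gripper":-1},{"wx":0,"wy":0,"wz":0,"dx":0,"dy":0,"dz":0,"gripper":-1},{"wx":0,"wy":0,"wz":0,"dx":0,"dy":0,"dz":0,"gripper":1},{"wx":0,"wy":0,"wz":0,"dx":0,"dy":0,"dz":0,"gripper":1},{"wx":0,"wy":0,"wz":0,"dx":0,"dy":0,"dz":0,"gripper":1},{"wx":0,"wy":0,"wz":0,"dx":0,"dy":0,"dz":0,"gripper":1},{"wx":0,"wy":0,"wz":0,"dx":0,"dy":0,"dz":0,"gripper":1},{"wx":0,"wy":0,"wz":0,"dx":0,"dy":0,"dz":0,"gripper":1}]'

```text
time_s: 12.4
tool_pos: [0.4409, -0.3349, 0.0154]
ee_rot: [[-0.073, 0.997, 0.001], [0.997, 0.073, -0.0], [-0.0, 0.001, -1.0]]
ft_force: [-0.5, -0.1, -1.1]
finger_gap: 0.0123
grip_force: 0.0
```

Call:
carry_out --moves '[{"wx":0,"wy":0,"wz":0,"dx":0,"dy":0,"dz":0,"gripper":1},{"wx":0,"wy":0,"wz":0,"dx":0,"dy":0,"dz":0,"gripper":1},{"wx":0,"wy":0,"wz":0,"dx":0,"dy":0,"dz":0,"gripper":1},{"wx":0,"wy":0,"wz":0,"dx":0,"dy":0,"dz":0,"gripper":1},{"wx":0,"wy":0,"wz":0,"dx":0,"dy":0,"dz":0,"gripper":1},{"wx":0,"wy":0,"wz":0,"dx":0,"dy":0,"dz":0,"gripper":1},{"wx":0,"wy":0,"wz":0,"dx":0,"dy":0,"dz":0,"gripper":1},{"wx":0,"wy":0,"wz":0,"dx":0,"dy":0,"dz":0,"gripper":1}]'

```text
time_s: 13.07
tool_pos: [0.4408, -0.3349, 0.0154]
ee_rot: [[-0.073, 0.997, 0.0], [0.997, 0.073, -0.0], [-0.0, 0.0, -1.0]]
ft_force: [-0.8, -0.1, 4.6]
finger_gap: 0.0075
grip_force: 59.3
```

Call:
carry_out --moves '[{"wx":0,"wy":0,"wz":0,"dx":0,"dy":0,"dz":-0.4,"gripper":1},{"wx":0,"wy":0,"wz":0,"dx":0,"dy":0,"dz":-0.8,"gripper":1},{"wx":0,"wy":0,"wz":0,"dx":0,"dy":0,"dz":-0.8,"gripper":1},{"wx":0,"wy":0,"wz":0,"dx":0,"dy":0,"dz":-0.8,"gripper":1},{"wx":0,"wy":0,"wz":-0.5,"dx":0,"dy":0,"dz":-0.8,"gripper":1},{"wx":0,"wy":0,"wz":-0.66,"dx":0,"dy":0,"dz":-0.4,"gripper":1},{"wx":0,"wy":0,"wz":0,"dx":0.3,"dy":0.1,"dz":0,"gripper":1},{"wx":0,"wy":0,"wz":0,"dx":0.6,"dy":0.25,"dz":0,"gripper":1}]'

```text
time_s: 13.73
tool_pos: [0.4447, -0.313, 0.1156]
ee_rot: [[-0.168, 0.986, 0.001], [0.986, 0.168, -0.002], [-0.002, 0.0, -1.0]]
ft_force: [-0.4, -0.3, -1.7]
finger_gap: 0.0072
grip_force: 59.3
```

Call:
carry_out --moves '[{"wx":0,"wy":0,"wz":0,"dx":0.8,"dy":0.34,"dz":0,"gripper":1},{"wx":0,"wy":0,"wz":0,"dx":0.8,"dy":0.34,"dz":0,"gripper":1},{"wx":0,"wy":0,"wz":0,"dx":0.8,"dy":0.34,"dz":0,"gripper":1},{"wx":0,"wy":0,"wz":0,"dx":0.8,"dy":0.34,"dz":0,"gripper":1},{"wx":0,"wy":0,"wz":0,"dx":0.8,"dy":0.34,"dz":0,"gripper":1},{"wx":0,"wy":0,"wz":0,"dx":0.8,"dy":0.34,"dz":0,"gripper":1},{"wx":0,"wy":0,"wz":0,"dx":0.8,"dy":0.34,"dz":0,"gripper":1},{"wx":0,"wy":0,"wz":0,"dx":0.8,"dy":0.34,"dz":0,"gripper":1}]'

```text
time_s: 14.4
tool_pos: [0.4839, -0.1397, 0.1143]
ee_rot: [[-0.173, 0.985, -0.002], [0.985, 0.173, 0.001], [0.001, -0.002, -1.0]]
ft_force: [-0.1, 0.0, -1.6]
finger_gap: 0.0073
grip_force: 59.3
```

Call:
carry_out --moves '[{"wx":0,"wy":0,"wz":0,"dx":0.8,"dy":0.34,"dz":0,"gripper":1},{"wx":0,"wy":0,"wz":0,"dx":0.8,"dy":0.34,"dz":0,"gripper":1},{"wx":0,"wy":0,"wz":0,"dx":0.8,"dy":0.34,"dz":0,"gripper":1},{"wx":0,"wy":0,"wz":0,"dx":0.8,"dy":0.34,"dz":0,"gripper":1},{"wx":0,"wy":0,"wz":0,"dx":0.8,"dy":0.34,"dz":0,"gripper":1},{"wx":0,"wy":0,"wz":0,"dx":0.8,"dy":0.34,"dz":0,"gripper":1},{"wx":0,"wy":0,"wz":0,"dx":0.8,"dy":0.34,"dz":0,"gripper":1},{"wx":0,"wy":0,"wz":0,"dx":0.5,"dy":0.2,"dz":0,"gripper":1}]'

```text
time_s: 15.07
tool_pos: [0.5211, 0.0235, 0.1143]
ee_rot: [[-0.175, 0.984, -0.001], [0.984, 0.175, 0.002], [0.002, -0.001, -1.0]]
ft_force: [-0.1, -0.4, -2.3]
finger_gap: 0.0072
grip_force: 59.3
```

Call:
carry_out --moves '[{"wx":0,"wy":0,"wz":0,"dx":0.2,"dy":0.1,"dz":0,"gripper":1},{"wx":0,"wy":0,"wz":0,"dx":0,"dy":0,"dz":0.4,"gripper":1},{"wx":0,"wy":0,"wz":0,"dx":0,"dy":0,"dz":0.6,"gripper":1},{"wx":0,"wy":0,"wz":0,"dx":0,"dy":0,"dz":0.6,"gripper":1},{"wx":0,"wy":0,"wz":0,"dx":0,"dy":0,"dz":0.6,"gripper":1},{"wx":0,"wy":0,"wz":0,"dx":0,"dy":0,"dz":0,"gripper":1},{"wx":0,"wy":0,"wz":0,"dx":0,"dy":0,"dz":0,"gripper":1},{"wx":0,"wy":0,"wz":0,"dx":0,"dy":0,"dz":0,"gripper":1}]'

```text
time_s: 15.73
tool_pos: [0.523, 0.0241, 0.0601]
ee_rot: [[-0.172, 0.985, -0.0], [0.985, 0.172, -0.001], [-0.001, -0.0, -1.0]]
ft_force: [-0.4, -1.3, -0.1]
finger_gap: 0.0073
grip_force: 59.1
```

Run:
```python
from h import *
o=robot.get_obs();t=o['tool_pos'];print(o['time_s'],t,o['ee_rot'].round(3),o['ft_force'])
O=np.array([.6082,.0311]);R=np.array([[.985,-.173],[.173,.985]])
print('tcp in roof',R.T@(t[:2]-O),'yaw err',np.arctan2(o['ee_rot'][1,1],o['ee_rot'][0,1])-.174)
s=snap('wrist','w5')
a=snap('top','top5');b=snap('scene','sc5')
im=np.zeros((600,800,3),np.uint8);im[:400,:640]=s['color'][:,:,::-1]
r=lambda i,x,y,w,h,k:cv2.resize(i[y:y+h,x:x+w,::-1],None,fx=k,fy=k,interpolation=cv2.INTER_CUBIC)
im[400:600,:260]=r(b['color'],250,135,130,100,2);im[400:600,300:560]=r(a['color'],260,135,130,100,2)
cv2.imwrite('pics/c5.png',im)
```

```text
15.7333 [0.52298317 0.02408973 0.06008115] [[-0.172  0.985 -0.   ]
 [ 0.985  0.172 -0.001]
 [-0.001 -0.    -1.   ]] [-0.42456321 -1.29530655 -0.07468886]
tcp in roof [-0.08515135  0.0078374 ] yaw err -0.000977229330710705
```

View pics/c5.png

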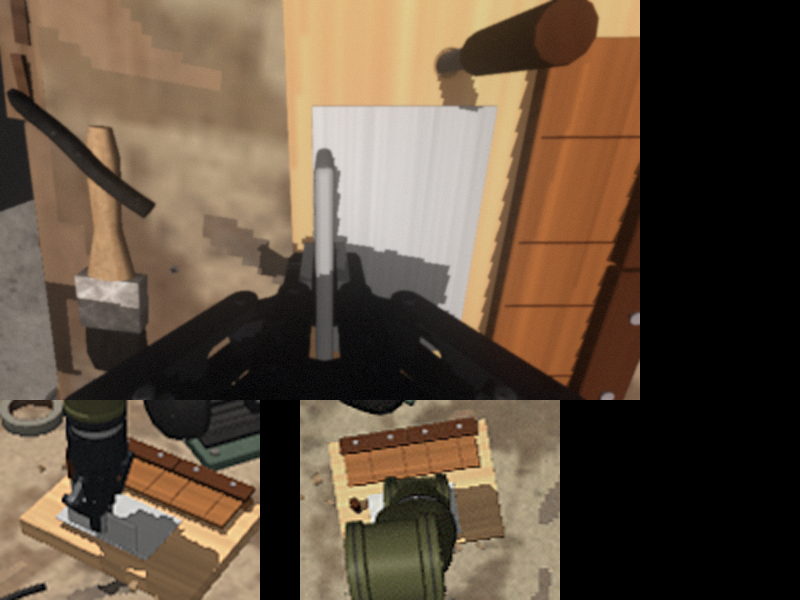

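The wrist view shows the flashing hovering square to the panel, with its left end at row 106 from (313) to (496). The pin's shank enters the deck at about (447,62), and the shingle edge is to the right.

Run:
```python
from h import *
s=ld('w5');t=robot.get_obs()['tool_pos']
O=np.array([.6082,.0311]);R=np.array([[.985,-.173],[.173,.985]])
for n,u,v,z in [('rear L',313,106,.0475),('front L',496,105,.0475),('shank',447,62,.03),('edge',540,100,.048),('edge2',505,305,.048)]:
  print(n,(R.T@(at(s,u,v,z)[:2]-O)).round(4))
```

```text
rear L [-0.0901  0.0846]
front L [-0.0014  0.085 ]
shank [-0.0211  0.1058]
edge [0.0191 0.0873]
edge2 [ 0.0239 -0.0303]
```

Call:
carry_out --moves '[{"wx":0,"wy":0,"wz":0,"dx":0.2,"dy":0,"dz":0.2,"gripper":1},{"wx":0,"wy":0,"wz":0,"dx":0.2,"dy":0,"dz":0.2,"gripper":1},{"wx":0,"wy":0,"wz":0,"dx":0,"dy":0,"dz":0.1,"gripper":1},{"wx":0,"wy":0,"wz":0,"dx":0,"dy":0,"dz":0.08,"gripper":1},{"wx":0,"wy":0,"wz":0,"dx":0,"dy":0,"dz":0,"gripper":1},{"wx":0,"wy":0,"wz":0,"dx":0,"dy":0,"dz":0,"gripper":1},{"wx":0,"wy":0,"wz":0,"dx":0,"dy":0,"dz":0,"gripper":1},{"wx":0,"wy":0,"wz":0,"dx":0,"dy":0,"dz":0,"gripper":1}]'

```text
time_s: 16.55
tool_pos: [0.5215, 0.0348, 0.0455]
ee_rot: [[-0.174, 0.985, 0.0], [0.985, 0.174, -0.0], [-0.0, 0.0, -1.0]]
ft_force: [0.1, -0.8, -0.9]
finger_gap: 0.0075
grip_force: 59.4
```

Call:
carry_out --moves '[{"wx":0,"wy":0,"wz":0,"dx":0,"dy":0.2,"dz":0.02,"gripper":1},{"wx":0,"wy":0,"wz":0,"dx":0,"dy":0.2,"dz":0,"gripper":1},{"wx":0,"wy":0,"wz":0,"dx":0,"dy":0.2,"dz":0,"gripper":1},{"wx":0,"wy":0,"wz":0,"dx":0,"dy":0.2,"dz":0,"gripper":1},{"wx":0,"wy":0,"wz":0,"dx":0,"dy":0.2,"dz":0,"gripper":1},{"wx":0,"wy":0,"wz":0,"dx":0,"dy":0.2,"dz":0,"gripper":1},{"wx":0,"wy":0,"wz":0,"dx":0,"dy":0,"dz":0,"gripper":1},{"wx":0,"wy":0,"wz":0,"dx":0,"dy":0,"dz":0,"gripper":1}]'

```text
time_s: 17.22
tool_pos: [0.551, 0.0397, 0.0454]
ee_rot: [[-0.173, 0.985, -0.0], [0.985, 0.173, -0.0], [-0.0, -0.0, -1.0]]
ft_force: [-2.0, -2.4, 5.1]
finger_gap: 0.007
grip_force: 60.4
```

Call:
carry_out --moves '[{"wx":0,"wy":0,"wz":0,"dx":0,"dy":0.2,"dz":0,"gripper":1},{"wx":0,"wy":0,"wz":0,"dx":0,"dy":0.2,"dz":0,"gripper":1},{"wx":0,"wy":0,"wz":0,"dx":0,"dy":0.2,"dz":0,"gripper":1},{"wx":0,"wy":0,"wz":0,"dx":0,"dy":0.2,"dz":0,"gripper":1},{"wx":0,"wy":0,"wz":0,"dx":0,"dy":0.16,"dz":0,"gripper":1},{"wx":0,"wy":0,"wz":0,"dx":0,"dy":0,"dz":0,"gripper":1},{"wx":0,"wy":0,"wz":0,"dx":0,"dy":0,"dz":0,"gripper":1},{"wx":0,"wy":0,"wz":0,"dx":0,"dy":0,"dz":0,"gripper":1}]'

```text
time_s: 17.88
tool_pos: [0.5743, 0.0438, 0.0455]
ee_rot: [[-0.173, 0.985, -0.001], [0.985, 0.173, -0.0], [-0.0, -0.001, -1.0]]
ft_force: [-2.7, -0.7, 6.7]
finger_gap: 0.0068
grip_force: 60.5
```

Run:
```python
from h import *
o=robot.get_obs();t=o['tool_pos'];print(o['time_s'],t,o['ft_force'])
s=snap('wrist','w6')
O=np.array([.6082,.0311]);R=np.array([[.985,-.173],[.173,.985]])
print('tcp in roof',R.T@(t[:2]-O))
b=snap('scene','sc6')
im=np.zeros((600,800,3),np.uint8);im[:400,:640]=s['color'][:,:,::-1]
im[400:600,:260]=cv2.resize(b['color'][135:235,250:380,::-1],None,fx=2,fy=2)
cv2.imwrite('pics/c6.png',im)
```

```text
17.8833 [0.57426969 0.04380717 0.04545174] [-2.6575446  -0.69534308  6.66931661]
tcp in roof [-0.03122302  0.0183865 ]
```

View pics/c6.png

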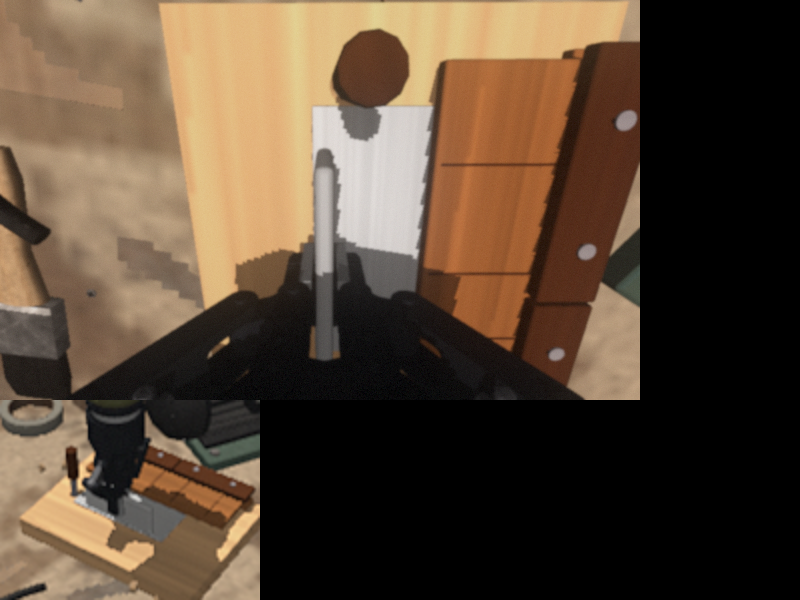

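The front edge is tucked under the shingle, the shingle looks flat, and the flashing's left end (row 106) is just short of the pin. I'll nudge it 3 mm toward the pin and press slightly more.

Call:
carry_out --moves '[{"wx":0,"wy":0,"wz":0,"dx":0.04,"dy":0,"dz":0,"gripper":1},{"wx":0,"wy":0,"wz":0,"dx":0.04,"dy":0,"dz":0,"gripper":1},{"wx":0,"wy":0,"wz":0,"dx":0.04,"dy":0,"dz":0.005,"gripper":1},{"wx":0,"wy":0,"wz":0,"dx":0,"dy":0,"dz":0,"gripper":1},{"wx":0,"wy":0,"wz":0,"dx":0,"dy":0,"dz":0,"gripper":1},{"wx":0,"wy":0,"wz":0,"dx":0,"dy":0,"dz":0,"gripper":1},{"wx":0,"wy":0,"wz":0,"dx":0,"dy":0,"dz":0,"gripper":1},{"wx":0,"wy":0,"wz":0,"dx":0,"dy":0,"dz":0,"gripper":1}]'

```text
time_s: 18.65
tool_pos: [0.5748, 0.0456, 0.0455]
ee_rot: [[-0.172, 0.985, 0.001], [0.985, 0.172, -0.002], [-0.002, 0.001, -1.0]]
ft_force: [-1.5, -3.4, 6.3]
finger_gap: 0.0069
grip_force: 60.5
```

Run:
```python
from h import *
o=robot.get_obs();t=o['tool_pos']
O=np.array([.6082,.0311]);R=np.array([[.985,-.173],[.173,.985]])
print(o['time_s'],'tcp roof',R.T@(t[:2]-O),t[2],o['ft_force'],o['joint_velocities'].round(3))
s=snap('wrist','w7');a=s['color'].astype(int)
for u in (320,345,400):
  g=a[80:125,u].sum(1);print(u,80+np.argmax(np.diff(g)),np.diff(g).max())
print('L y',(R.T@(at(s,400,106,.033)[:2]-O)))
print(np.array(ld('w6')['color'][100:110,400]).sum(1),a[100:110,400].sum(1))
```

```text
18.65 tcp roof [-0.03038211  0.02010427] 0.04547411415267022 [-1.4896973  -3.35649899  6.33392631] [-0.002  0.002  0.    -0.002 -0.     0.001 -0.   ]
320 106 63
345 107 61
400 93 65
L y [0.00677972 0.09684108]
[555 556 557 556 543 526 559 602 627 622] [569 561 552 554 534 526 558 607 625 636]
```

```bash
python3 -c "
from rig import job
print(job.hand_in())"
```

```text
the job is handed in; nothing more can be done
None
```

I handed the job in at 18.7 s, but the interface returned no verdict. By my measurements the pin is home in the hole and the flashing's front edge is about 33 mm under the shingle, square, with its end within a few mm of the pin. The arm still holds it down with roughly 6–8 N, and the shingle looked flat in the last picture I viewed, just before the final 3 mm nudge.

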